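# Lay out each chisel on the board whose mortise it fits

### The job

Three chisels of different blade widths lie loose on the bench, and three boards each have a mortise exactly as wide as one of the blades. Pick out the chisels one after another and lay each one, without dropping it, on the board whose mortise matches its blade: flat on the clear strip beside the mortise, in line with the board, in the middle of the strip and wholly on it. Either end may point towards you.

Things in the scene. Friction and masses are not known exactly. Their poses are not given: they have to be found in the camera images.
- chisel_narrow_mid (a point): loose chisel, blade 6 mm wide (the narrow one of three), 162 mm long, 120 g, lying level. Point: half-way along, on the handle's axis, 11 mm above what it lies on. x axis along it to the handle end, z up. Round ash handle 22 mm thick at x = +26..+81 mm (grasp it from above, balance +30..+40); ferrule 18 mm thick at +10..+26; thin blade to -81, 5 mm above the underside
- chisel_middle_mid (a point): loose chisel, blade 12 mm wide (the middle one of three), 162 mm long, 120 g, lying level. Point: half-way along, on the handle's axis, 11 mm above what it lies on. x axis along it to the handle end, z up. Round ash handle 22 mm thick at x = +26..+81 mm (grasp it from above, balance +30..+40); ferrule 18 mm thick at +10..+26; thin blade to -81, 5 mm above the underside
- chisel_wide_mid (a point): loose chisel, blade 22 mm wide (the wide one of three), 162 mm long, 120 g, lying level. Point: half-way along, on the handle's axis, 11 mm above what it lies on. x axis along it to the handle end, z up. Round ash handle 22 mm thick at x = +26..+81 mm (grasp it from above, balance +30..+40); ferrule 18 mm thick at +10..+26; thin blade to -81, 5 mm above the underside
- board_narrow_clear (a point): light wood board 200 x 100 x 20 mm, fixed flat on the bench, with a dark slot (mortise) 6 mm wide, 70 long, 14 deep along it. Point: on its top face (20 mm up), middle of the clear strip beside the mortise. x along the board, y across, away from the mortise, z up. Clear strip: 200 mm long, y = -25 mm (fine dark line) to +28 (edge); mortise centre line at y = -49
- board_middle_clear (a point): light wood board 200 x 100 x 20 mm, fixed flat on the bench, with a dark slot (mortise) 12 mm wide, 70 long, 14 deep along it. Point: on its top face (20 mm up), middle of the clear strip beside the mortise. x along the board, y across, away from the mortise, z up. Clear strip: 200 mm long, y = -25 mm (fine dark line) to +28 (edge); mortise centre line at y = -49
- board_wide_clear (a point): light wood board 200 x 100 x 20 mm, fixed flat on the bench, with a dark slot (mortise) 22 mm wide, 70 long, 14 deep along it. Point: on its top face (20 mm up), middle of the clear strip beside the mortise. x along the board, y across, away from the mortise, z up. Clear strip: 200 mm long, y = -25 mm (fine dark line) to +28 (edge); mortise centre line at y = -49

How it is judged:
By the outcome, as a careful person would: the job done as asked, in the order asked, and still so for the second after the job is handed in, with the robot touching nothing.
It also fails if it takes over 80 s, if anything falls off the work surface, if the arm or the gripper's body presses on something with over 40 N, if the wrist force passes 120 N, or if a joint passes its speed limit or range.

### The arm

A 6-joint arm with a two-finger parallel gripper is mounted at the origin on a cart in front of the work surface, level with it; the furniture and walls round the work are solid. World frame = base frame: x ahead of the robot, y to its left, z up, the work surface at z = 0. Lengths are in m, angles in rad, forces in N, time in s.
With the tool pointing down it reaches from about 0.325 to 1 m from the base axis. Payload 5.1 kg.
Tool frame: the origin (TCP) lies on the centre line of the jaws, within the pads' length; the fingertips stand 19 mm ahead of it and the grasp point (between the pads) is the TCP; z points along the fingers, y is the line along which they close (so a half turn about z gives the same grasp; the last joint's range is limited). The gripper opens to 85 mm and grips with 20 to 120 N. Pads are 22 mm wide; open, the fingers measure 114 mm over their backs; the gripper's body (76 mm by 85 mm) begins 54 mm behind the grasp point. The pads swing forward as they close: fully open they stand 13 mm farther back than shut.
Start: joints at [-1.2, 0.124, 1.65, -0, 1.367, -0.083], TCP at [0.285, -0.584, 0.25] pointing down, gripper open.
Joint ranges: [-2.61, 2.61], [-1.02, 2.33], [0.03, 2.71], [-1.35, 4.49], [0.32, 2.68], [-2.91, 2.91]. Speed limits (rad/s): [2.57, 2.57, 3.14, 3.14, 3.14, 3.14].

### API

Orientations are given as [roll, pitch, yaw] about the fixed x, y, z axes, in that order (R = Rz(yaw) Ry(pitch) Rx(roll)).
In Python, from station import * gives the robot as it stands. The module is installed in compiled form; this text tells all that it offers.
- The arm moves only by the tool send_rows, never from a script. Its argument "rows" is a list of rows, each a list of 5 numbers: the shift along the tool's x, y, z in m, then the turn about the tool's z in degrees, then the opening, from 0 (shut) to 1 (fully open). A call has 1 to 10 rows; each row is the pose to reach, as a shift and turn from the pose commanded when the call began, along the tool's axes at that moment; what a row does not reach only later rows make up. A row lasts 1/10 s, in which the tool goes at most 50 mm and 8.59 degrees, less where a joint would pass 70% of its speed; a pose out of reach is approached as far as the arm can. A call with a gripper value outside its range is refused whole. The fingers move at their own pace and stop on an object; "force" is the grip in N (left out, the last holds). Time passes only in rows, so rows that repeat a pose let the fingers close. It gives the time, the measured TCP pose, the force, the opening and the grip force at its end, in the units of the state.
- get_obs(): the state, without advancing time (a new reading comes with each control period).
- snapshot(name): name is "side" or "top"; returns the picture (420x560x3 uint8, blue, green, red); there is no depth.
- calibration(name): a dict with "fx", "fy", "cx", "cy" (pixels), "k1" (the pictures are not rectified: a ray, as slopes to the right and down, at radius r is drawn at 1 + k1 r^2 times it, then the intrinsics apply), "extrinsics" (4x4, takes a point from camera to world coordinates). Camera axes: x right, y down, z forward; pixel columns grow to the right and rows downward; lengths in m; the calibration is good to about 2 mm. A picture is of the moment at which its call begins. calibration takes no time and is no camera call.
- sign_off(): hands the job in; it is judged then, once.
The state is a dict: "t": time; "q": joint angles; "dq": joint speeds; "joint_efforts": joint torques, N m; "eef_pos": TCP position; "tool_rot": TCP orientation; "wrist_force": force on the tool from outside, world axes, zero at the start; "wrist_torque": the same for the moment, N m; "gripper_width": finger opening in m; "finger_force": force on a finger pad.
Only numpy, scipy, OpenCV 4.12 (cv2) and the standard library are available. Lean on these libraries where they do the work, as an engineer would, in place of code of your own. Each camera call takes 0.05 s, during which the arm holds its last target. There are 200 camera calls.

## Working session

There is one attempt and no reset: what is moved stays moved. The work goes in short steps, Python scripts to look and compute and a tool call to move; the robot and the scene stay as the last step left them, time stands still between calls to the robot, and variables do not carry over. Pictures are saved under pics/ and viewed, at most 14 in all, crops included, and the job is handed in when it is done.

Besides the shell and the picture viewer there is one more tool, called as name([rows], argument=value, ...), one row to a line, values as JSON. send_rows: Moves the arm, as the interface text tells. Its arguments: {"type":"object","properties":{"rows":{"type":"array","items":{"type":"array","items":{"type":"number"}}},"force":{"type":"number"}},"required":["rows"]}

```bash
mkdir -p pics; python3 - <<'E'
from station import *
import cv2
for n in("top","side"):
    cv2.imwrite(f"pics/{n}0.png",snapshot(n)); c=calibration(n); print(n,c)
o=get_obs(); print(o)
E
```

```text
top {'fx': 439.6421623479952, 'fy': 439.6421623479952, 'cx': 279.0960114775902, 'cy': 207.76217174478225, 'k1': 0.007753923528849226, 'extrinsics': array([[-0.01980667, -0.99853089,  0.05043561,  0.49169891],
       [-0.9996353 ,  0.01885194, -0.01933558,  0.04957702],
       [ 0.01835637, -0.05080019, -0.99854013,  1.12352802],
       [ 0.        ,  0.        ,  0.        ,  1.        ]])}
side {'fx': 531.6877788531308, 'fy': 531.6877788531308, 'cx': 287.3103624801622, 'cy': 206.15233691437206, 'k1': -0.02489979013025043, 'extrinsics': array([[-0.82464355, -0.33227219,  0.45777528, -0.00580056],
       [-0.56560871,  0.49446601, -0.65999254,  0.83607578],
       [-0.00705715, -0.80318028, -0.59569425,  0.75912312],
       [ 0.        ,  0.        ,  0.        ,  1.        ]])}
{'t': 0.1, 'q': array([-1.19958850e+00,  1.24447168e-01,  1.65157327e+00, -1.08792837e-05,
        1.36752529e+00, -8.25900033e-02]), 'dq': array([ 0.0002683 , -0.00194761, -0.00241352, -0.00108944, -0.00149602,
        0.00033017]), 'joint_efforts': array([ 8.59768152e-04, -4.24930859e+01, -3.66654754e+01, -1.29841342e-04,
        3.93198221e-03, -2.42599263e-06]), 'eef_pos': array([ 0.28473012, -0.58372145,  0.24915003]), 'tool_rot': array([-3.13964536e+00, -1.50506207e-04,  4.53799892e-01]), 'wrist_force': array([-0.15569596,  0.86883954, -0.71605596]), 'wrist_torque': array([ 0.02594999, -0.03417226,  0.00075734]), 'finger_force': 0.0, 'gripper_width': 0.0853461328229378}
```

View pics/top0.png

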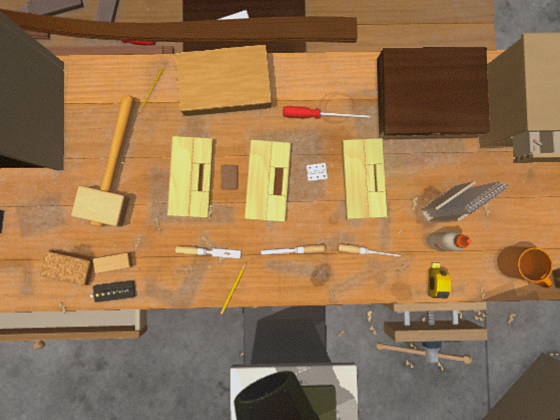

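View pics/side0.png

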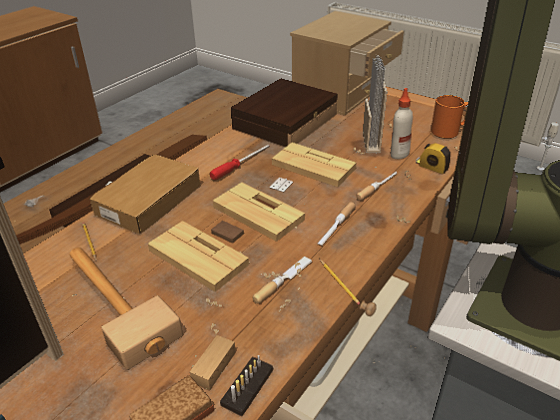

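The top view shows the chisels near row 250: left (176–240), middle (262–326) and right (340–400). The boards sit at about (191,177), (268,180) and (365,178). Next I'll take close crops and measure.

```bash
cat > h.py <<'E'
import numpy as np, cv2
from station import *
def ray(n,uv,z):
    c=calibration(n); uv=np.atleast_2d(np.float64(uv))
    d=(uv-[c["cx"],c["cy"]])/[c["fx"],c["fy"]]; s=d.copy()
    for _ in range(5): s=d/(1+c["k1"]*(s**2).sum(1,keepdims=True))
    E=c["extrinsics"]; v=np.c_[s,np.ones(len(s))]@E[:3,:3].T; o=E[:3,3]
    return o+v*((z-o[2])/v[:,2])[:,None]
def rect(P):
    (c,s,a)=cv2.minAreaRect(np.float32(P[:,:2]*1000)); b=cv2.boxPoints((c,s,a))
    e=b[1]-b[0]; f=b[2]-b[1]; e=e if np.hypot(*e)>np.hypot(*f) else f
    return np.round(c,1),np.round(sorted(s),1),round(np.degrees(np.arctan2(e[1],e[0]))%180,1)
E
python3 - <<'E'
from h import *
im=cv2.imread("pics/top0.png")
a=cv2.resize(im[130:225,160:395],None,fx=3.4,fy=3.4,interpolation=cv2.INTER_CUBIC)
b=cv2.resize(im[235:270,165:410],None,fx=3.26,fy=3.26,interpolation=cv2.INTER_CUBIC)
b=cv2.resize(b,(a.shape[1],int(b.shape[0]*a.shape[1]/b.shape[1])))
cv2.imwrite("pics/crop1.png",np.vstack([a,b]))
hsv=cv2.cvtColor(im,cv2.COLOR_BGR2HSV)
for (u,v) in[(180,160),(260,170),(355,180),(190,248),(318,248),(350,247),(220,160),(230,253),(290,251)]: print((u,v),hsv[v,u])
m=cv2.inRange(hsv,(20,60,150),(35,150,255)); m[:130]=0;m[225:]=0
cs,_=cv2.findContours(m,cv2.RETR_EXTERNAL,cv2.CHAIN_APPROX_NONE)
for c in cs:
    if cv2.contourArea(c)>800: print("board",rect(ray("top",c[:,0],0.02)))
E
```

```text
(180, 160) [ 30 100 227]
(260, 170) [ 26 114 226]
(355, 180) [ 28 110 224]
(190, 248) [ 17 119 229]
(318, 248) [ 21 109 227]
(350, 247) [ 19 116 227]
(220, 160) [ 15 173 193]
(230, 253) [ 11  10 205]
(290, 251) [112  12 240]
board (array([561.9, 483.6]), array([ 72.5, 111.2]), np.float32(76.0))
board (array([617.8,  56.6]), array([102.2, 201.7]), np.float32(174.6))
board (array([ 618.7, -189.1]), array([103.1, 202.1]), np.float32(1.7))
board (array([630.4, 251.7]), array([102.7, 202.3]), np.float32(176.2))
```

View pics/crop1.png

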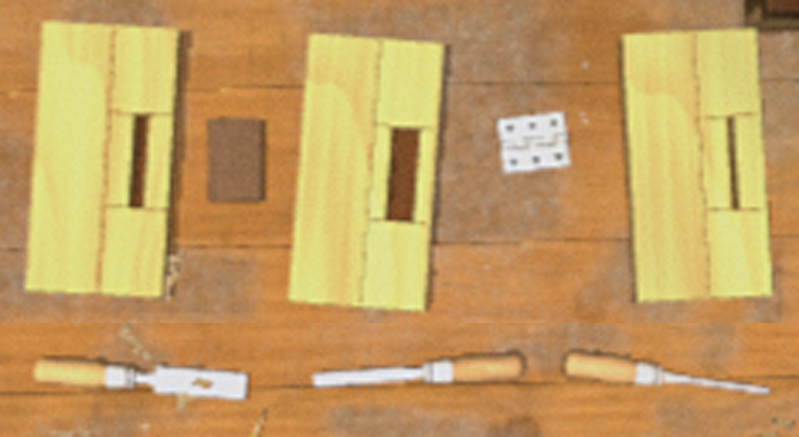

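The boards from left to right carry the middle, wide and narrow mortises, each with its clear strip on the left (+y) side. The chisels from left to right are wide (handle at left), middle (handle at right) and narrow (handle at left).

```bash
cat >> h.py <<'E'
BOARD=dict(middle=((.6304,.2517),-3.8),wide=((.6178,.0566),-5.4),narrow=((.6187,-.1891),1.7))
def clear(n):
    (x,y),a=BOARD[n]; t=np.radians(a); return np.array([x-.022*np.sin(t),y+.022*np.cos(t)]),a
def chisels(im,zt=0.0,roi=((238,268),(165,410)),n="top"):
    hsv=cv2.cvtColor(im,cv2.COLOR_BGR2HSV); (r0,r1),(c0,c1)=roi
    w=cv2.inRange(hsv,(0,0,150),(180,70,255)); h=cv2.inRange(hsv,(12,75,185),(26,135,255))
    return w,h
E
python3 - <<'E'
from h import *
im=cv2.imread("pics/top0.png"); w,h=chisels(im)
for n,c0,c1,s in(("wide",165,250,-1),("middle",252,332,1),("narrow",333,410,-1)):
    r={}
    for k,m,z in(("white",w,.008),("ash",h,.013)):
        mm=np.zeros_like(m); mm[238:266,c0:c1]=m[238:266,c0:c1]
        num,l,st,ce=cv2.connectedComponentsWithStats(mm)
        mm=np.uint8(l==1+st[1:,4].argmax())*255 
        ys,xs=np.nonzero(mm); P=ray("top",np.c_[xs,ys],z)
        print(n,k,len(xs),xs.min(),xs.max(),ys.min(),ys.max(),rect(P)); r[k]=P
    print(n,"ends y",r["white"][:,1].min(),r["white"][:,1].max(),r["ash"][:,1].min(),r["ash"][:,1].max(),"ash mean",r["ash"].mean(0))
for n in BOARD: print(n,clear(n))
E
```

```text
wide white 320 197 240 248 258 (array([438.4, 182.9]), array([ 21.5, 109.3]), np.float32(84.1))
wide ash 121 175 196 246 254 (array([446.6, 264.3]), array([17. , 53.4]), np.float32(81.2))
wide ends y 0.12881685903160628 0.23698037261030708 0.2385129290213303 0.29095682673165124 ash mean [0.44650413 0.26389113 0.013     ]
middle white 208 261 303 246 254 (array([437.5,  22.5]), array([ 17.3, 107.5]), np.float32(94.7))
middle ash 124 304 324 246 252 (array([442.1, -57.9]), array([15.1, 50.5]), np.float32(88.8))
middle ends y -0.030574890225229558 0.07599136787560454 -0.08323736287297126 -0.032509828396183445 ash mean [ 0.44274641 -0.05675816  0.013     ]
narrow white 126 360 400 247 256 (array([ 432. , -225.9]), array([ 15.8, 103.1]), np.float32(84.1))
narrow ash 131 339 359 245 252 (array([ 441.2, -146.3]), array([16.4, 52.1]), np.float32(82.5))
narrow ends y -0.27653425290067757 -0.17487853268150974 -0.1717104143246663 -0.12095666043495831 ash mean [ 0.44124988 -0.14615856  0.013     ]
middle (array([0.63185803, 0.27365163]), -3.8)
wide (array([0.61987038, 0.07850236]), -5.4)
narrow (array([ 0.61804734, -0.16710968]), 1.7)
```

```bash
cat >> h.py <<'E'
def go(x,y,z,yaw):
    o=get_obs(); p=o["eef_pos"]; ps=o["tool_rot"][2]; d=np.array([x,y])-p[:2]
    t=(np.degrees(ps)-yaw+180)%360-180
    print("at",np.round(p,4),"yaw",round(np.degrees(ps),2),"q6",round(o["q"][5],2),"t",o["t"])
    print("row",np.round([d@[np.cos(ps),np.sin(ps)],d@[np.sin(ps),-np.cos(ps)],p[2]-z,t],4))
E
python3 -c "
from h import *
go(.4393,-.1626,.16,83.4)"
```

```text
at [ 0.2847 -0.5837  0.2492] yaw 26.0 q6 -0.08 t 0.1
row [  0.3235  -0.3107   0.0892 -57.3992]
```

send_rows([
  [0.3235,-0.311,0,-57.4,0.6],
  [0.3235,-0.311,0,-57.4,0.6],
  [0.3235,-0.311,0,-57.4,0.6],
  [0.3235,-0.311,0,-57.4,0.6],
  [0.3235,-0.311,0,-57.4,0.6],
  [0.3235,-0.311,0,-57.4,0.6],
  [0.3235,-0.311,0,-57.4,0.6],
  [0.3235,-0.311,0,-57.4,0.6],
  [0.3235,-0.311,0,-57.4,0.6],
  [0.3235,-0.311,0,-57.4,0.6],
])

```text
t: 1.1
eef_pos: [0.4403, -0.1582, 0.2499]
tool_rot: [-3.142, -0.002, 1.463]
wrist_force: [-0.7, -0.3, -0.5]
gripper_width: 0.0513
finger_force: 0.0
```

send_rows([
  [0,0,0.05,0,0.5],
  [0,0,0.1,0,0.5],
  [0,0,0.15,0,0.5],
  [0,0,0.15,0,0.5],
  [0,0,0.15,0,0.5],
])

```text
t: 1.6
eef_pos: [0.4388, -0.1632, 0.1002]
tool_rot: [-3.14, -0.001, 1.455]
wrist_force: [1.3, -0.5, 2.1]
gripper_width: 0.043
finger_force: 0.0
```

```bash
python3 -c "
from h import *
go(.4393,-.1626,.024,83.4)
cv2.imwrite('pics/side1.png',cv2.resize(snapshot('side')[100:300,250:500],None,fx=3,fy=3))"
```

```text
at [ 0.4388 -0.1632  0.1002] yaw 83.36 q6 -0.35 t 1.6
row [ 0.0006  0.0004  0.0762 -0.038 ]
```

View pics/side1.png

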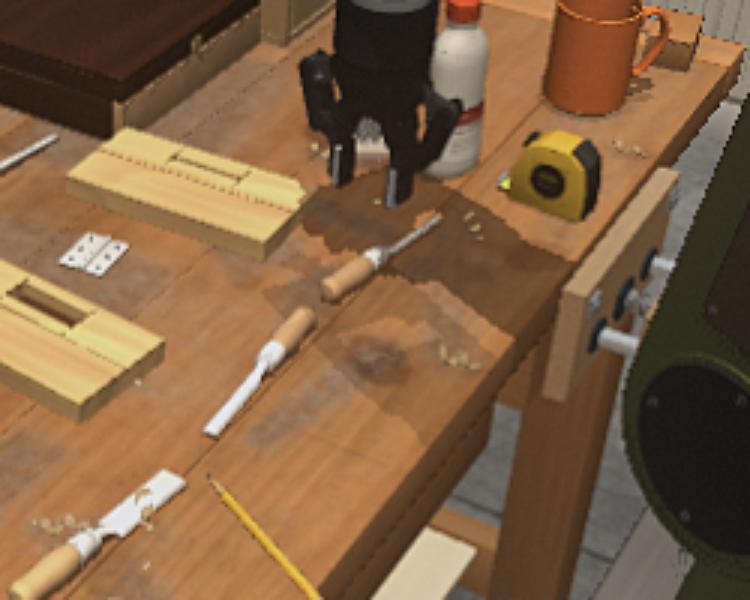

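The gripper hangs open, tips near crop pixel (370,190), squarely above the narrow chisel at (385,255). Nothing is in the way of going down.

send_rows([
  [0,0,0.04,0,0.5],
  [0,0,0.065,0,0.5],
  [0,0,0.076,0,0.5],
  [0,0,0.077,0,0.5],
  [0,0,0.077,0,0.2],
  [0,0,0.077,0,0.1],
  [0,0,0.077,0,0.1],
  [0,0,0.077,0,0.1],
  [0,0,0.077,0,0.1],
  [0,0,0.077,0,0.1],
], force=50)

```text
t: 2.65
eef_pos: [0.4412, -0.1639, 0.0258]
tool_rot: [3.138, 0.002, 1.456]
wrist_force: [-1.1, -1.4, 6.4]
gripper_width: 0.0193
finger_force: 49.0
```

```bash
python3 -c "
from h import *
go(.4393,-.1626,.16,83.4); o=get_obs(); print(o['gripper_width'],o['finger_force'],o['wrist_force'])
cv2.imwrite('pics/side2.png',cv2.resize(snapshot('side')[130:230,320:450],None,fx=5,fy=5))"
```

```text
at [ 0.4412 -0.1639  0.0258] yaw 83.41 q6 -0.35 t 2.65
row [ 0.0011 -0.002  -0.1342  0.0062]
0.01926117871200085 49.0472012758255 [-1.12605731 -1.36458673  6.35797084]
```

View pics/side2.png

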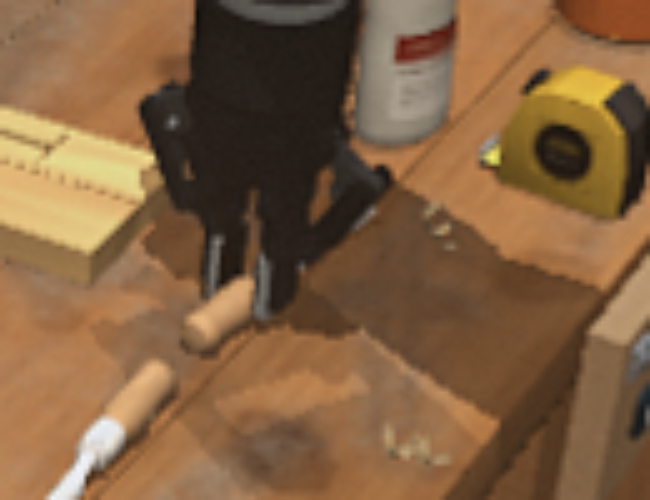

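The grip reads 19 mm on a 22 mm handle and there is an upward wrist force, so the pads are holding it above its axis. I'll reopen, go lower and grip again.

send_rows([
  [0,0,0,0,0.4],
  [0,0,0,0,0.4],
  [0,0,0,0,0.4],
  [0,0,0.003,0,0.4],
  [0,0,0.005,0,0.4],
  [0,0,0.005,0,0.4],
])

```text
t: 3.3
eef_pos: [0.4393, -0.1628, 0.0182]
tool_rot: [-3.141, -0.0, 1.456]
wrist_force: [-1.0, 0.4, 2.2]
gripper_width: 0.0341
finger_force: 1.3
```

send_rows([
  [0,0,0,0,0.2],
  [0,0,0,0,0.1],
  [0,0,0,0,0.1],
  [0,0,0,0,0.1],
  [0,0,0,0,0.1],
  [0,0,0,0,0.1],
  [0,0,0,0,0.1],
])

```text
t: 4.0
eef_pos: [0.4402, -0.1633, 0.0193]
tool_rot: [3.14, 0.001, 1.456]
wrist_force: [-0.5, 1.0, 6.7]
gripper_width: 0.0198
finger_force: 50.9
```

send_rows([
  [0,0,-0.01,0,0.1],
  [0,0,-0.03,0,0.1],
  [0,0,-0.06,0,0.1],
  [0,0,-0.08,0,0.1],
  [0,0,-0.08,0,0.1],
  [0,0,-0.08,0,0.1],
])

```text
t: 4.6
eef_pos: [0.4391, -0.1627, 0.098]
tool_rot: [-3.141, -0.0, 1.456]
wrist_force: [0.4, -0.4, -1.1]
gripper_width: 0.0201
finger_force: 49.0
```

```bash
python3 -c "
from h import *
go(.4393,-.1626,.16,83.4); o=get_obs(); print(o['gripper_width'],o['finger_force'],o['wrist_force'],o['wrist_torque'])
cv2.imwrite('pics/side3.png',cv2.resize(snapshot('side')[100:230,310:460],None,fx=4.5,fy=4.5))"
```

```text
at [ 0.4391 -0.1627  0.098 ] yaw 83.4 q6 -0.35 t 4.6
row [ 0.0001  0.0002 -0.062   0.0019]
0.02006713792937601 48.9746618270874 [ 0.38323091 -0.44604508 -1.14821054] [ 0.05364378  0.0153351  -0.03185378]
```

View pics/side3.png

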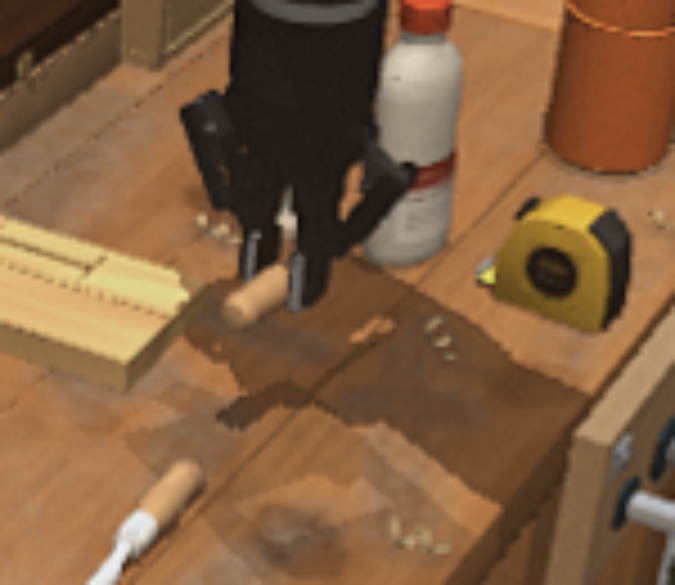

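The narrow chisel is off the bench between the pads, with its handle end at about (236,312) in the crop. I'll check where along the handle it is held.

```bash
python3 -c "
from h import *
for z in (.085,.09,.095): print(ray('side',(310+236/4.5,100+312/4.5),z))
t=np.radians(83.4); e=np.array([np.cos(t),np.sin(t)])
print('expected end',np.array([.4391,-.1627])+.044*e)
# wrist torque along chisel -> balance
c,a=clear('narrow'); a+=180; t=np.radians(a); g=.037
go(c[0]+g*np.cos(t),c[1]+g*np.sin(t),.12,a)
im=cv2.imread('pics/top0.png')
E=calibration('top')
"
```

```text
[[ 0.44797912 -0.12860252  0.085     ]]
[[ 0.44461342 -0.12144746  0.09      ]]
[[ 0.44124772 -0.1142924   0.095     ]]
expected end [ 0.44415723 -0.1189916 ]
at [ 0.4384 -0.1624  0.097 ] yaw 83.4 q6 -0.35 t 4.65
row [ 1.07000e-02  1.42400e-01 -2.30000e-02 -9.83004e+01]
```

The end lies at about (0.445, −0.121), within 3 mm of where it should be, so the grip is at about +38 mm. I'll carry it over while turning.

send_rows([
  [0.001,0.005,-0.01,-4,0.1],
  [0.002,0.015,-0.02,-11,0.1],
  [0.003,0.027,-0.023,-18,0.1],
  [0.004,0.039,-0.023,-25,0.1],
  [0.005,0.051,-0.023,-32,0.1],
  [0.006,0.063,-0.023,-39,0.1],
  [0.007,0.075,-0.023,-46,0.1],
  [0.008,0.087,-0.023,-53,0.1],
  [0.009,0.099,-0.023,-60,0.1],
  [0.01,0.111,-0.023,-67,0.1],
])

```text
t: 5.65
eef_pos: [0.5499, -0.1652, 0.1186]
tool_rot: [-3.141, -0.004, 2.63]
wrist_force: [0.1, -0.0, -1.7]
gripper_width: 0.0196
finger_force: 48.9
```

```bash
python3 -c "
from h import *
c,a=clear('narrow'); a+=180; t=np.radians(a); g=.038
go(c[0]+g*np.cos(t),c[1]+g*np.sin(t),.08,a)"
```

```text
at [ 0.5499 -0.1652  0.1186] yaw 150.69 q6 -1.44 t 5.65
row [-2.78000e-02  1.21000e-02  3.86000e-02 -3.10097e+01]
```

send_rows([
  [-0.006,0.003,0,-7,0.1],
  [-0.012,0.006,0,-14,0.1],
  [-0.02,0.009,0,-21,0.1],
  [-0.026,0.011,0.01,-27,0.1],
  [-0.028,0.012,0.02,-31,0.1],
  [-0.028,0.012,0.03,-31,0.1],
  [-0.028,0.012,0.03,-31,0.1],
  [-0.028,0.012,0.03,-31,0.1],
])

```text
t: 6.45
eef_pos: [0.5801, -0.1688, 0.09]
tool_rot: [3.141, -0.002, -3.118]
wrist_force: [0.6, 0.6, -0.4]
gripper_width: 0.0194
finger_force: 48.9
```

```bash
python3 -c "
from h import *
c,a=clear('narrow'); a+=180; t=np.radians(a); g=.038
go(c[0]+g*np.cos(t),c[1]+g*np.sin(t),.040,a)
S=snapshot('side')[100:230,250:420]; T=snapshot('top')[120:240,320:420]
cv2.imwrite('pics/s4.png',np.hstack([cv2.resize(S,(520,398)),cv2.resize(T,(280,398))]))"
```

```text
at [ 0.5801 -0.1688  0.09  ] yaw -178.66 q6 -1.97 t 6.45
row [ 1.000e-04  6.000e-04  5.000e-02 -3.604e-01]
```

View pics/s4.png

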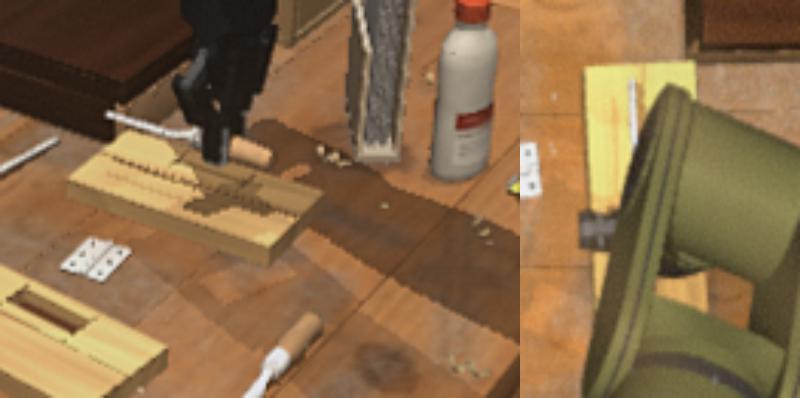

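The chisel hangs level above the narrow board, blade pointing away, tip at about (632,82) in the right crop. I'll check the tip's position and then lower it.

```bash
python3 -c "
from h import *
im=snapshot('top'); hsv=cv2.cvtColor(im,cv2.COLOR_BGR2HSV); w=cv2.inRange(hsv,(0,0,170),(180,60,255)); w[:125]=0;w[170:]=0;w[:,:345]=0;w[:,375:]=0
ys,xs=np.nonzero(w);print(len(xs),xs.min(),xs.max(),ys.min(),ys.max()); P=ray('top',np.c_[xs,ys],.078)
if len(xs): print(rect(P)); i=ys.argmin(); print('tip',P[i],P.mean(0))
c,a=clear('narrow'); t=np.radians(a); print('want tip',c+.081*np.array([np.cos(t),np.sin(t)]))"
```

```text
48 359 361 143 163
(array([ 672.7, -167.8]), array([ 4.8, 48.4]), np.float32(178.4))
tip [ 0.69686923 -0.16847428  0.078     ] [ 0.6717831  -0.16770051  0.078     ]
want tip [ 0.69901169 -0.16470672]
```

send_rows([
  [0,0.001,0.02,-1,0.1],
  [0,0.001,0.035,-1,0.1],
  [0,0.001,0.045,-1,0.1],
  [0,0.001,0.048,-1,0.1],
  [0,0.001,0.05,-1,0.1],
  [0,0.001,0.051,-1,0.1],
  [0,0.001,0.051,-1,0.1],
])

```text
t: 7.3
eef_pos: [0.5814, -0.1683, 0.0408]
tool_rot: [-3.141, 0.001, -3.1]
wrist_force: [0.2, -0.4, -1.5]
gripper_width: 0.0199
finger_force: 48.9
```

send_rows([
  [0,0,0.001,0,0.1],
  [0,0,0.001,0,0.1],
  [0,0,0.001,0,0.1],
])

```text
t: 7.6
eef_pos: [0.5811, -0.1681, 0.0396]
tool_rot: [-3.141, 0.0, -3.1]
wrist_force: [-0.9, -0.4, -0.8]
gripper_width: 0.0194
finger_force: 48.9
```

send_rows([
  [0,0,0.001,0,0.1],
  [0,0,0.001,0,0.1],
  [0,0,0.001,0,0.1],
  [0,0,0.002,0,0.1],
  [0,0,0.002,0,0.1],
])

```text
t: 8.1
eef_pos: [0.5812, -0.1682, 0.0393]
tool_rot: [3.141, -0.001, -3.1]
wrist_force: [-5.7, 1.6, 10.4]
gripper_width: 0.0198
finger_force: 54.6
```

It touched down at TCP z = 0.039, as expected. I'll ease off and release gently.

send_rows([
  [0,0,-0.0015,0,0.1],
  [0,0,-0.0015,0,0.24],
  [0,0,-0.0015,0,0.28],
  [0,0,-0.0015,0,0.35],
  [0,0,-0.0015,0,0.42],
  [0,0,-0.003,0,0.45],
  [0,0,-0.02,0,0.45],
  [0,0,-0.05,0,0.45],
  [0,0,-0.09,0,0.45],
  [0,0,-0.11,0,0.45],
])

```text
t: 9.1
eef_pos: [0.5829, -0.1688, 0.1528]
tool_rot: [-3.139, 0.006, -3.1]
wrist_force: [0.3, 0.7, 0.5]
gripper_width: 0.0386
finger_force: 0.0
```

```bash
python3 -c "
from h import *
o=(.4427,-.0567); t=np.radians(93.3)  # middle chisel: handle toward -y
g=(o[0]-.0155*np.cos(t)*-1, o[1]+.0155*np.sin(t)); print(g)
go(g[0],g[1],.14,93.3-180)"
```

```text
(np.float64(0.4418077575821267), np.float64(-0.04122570184248256))
at [ 0.5829 -0.1688  0.1528] yaw -177.6 q6 -1.98 t 9.1
row [ 1.35600e-01  1.33400e-01  1.28000e-02 -9.08959e+01]
```

send_rows([
  [0.135,0.133,0,89,0.5],
  [0.135,0.133,0,89,0.5],
  [0.135,0.133,0,89,0.5],
  [0.135,0.133,0,89,0.5],
  [0.135,0.133,0,89,0.5],
  [0.135,0.133,0,89,0.5],
  [0.135,0.133,0,89,0.5],
  [0.135,0.133,0,89,0.5],
  [0.135,0.133,0,89,0.5],
  [0.135,0.133,0,89,0.5],
])

```text
t: 10.1
eef_pos: [0.4408, -0.0409, 0.1487]
tool_rot: [3.14, 0.001, 1.677]
wrist_force: [-0.1, -0.9, -0.1]
gripper_width: 0.0426
finger_force: 0.0
```

send_rows([
  [0,0,0.01,0,0.5],
  [0,0,0.06,0,0.5],
  [0,0,0.06,0,0.5],
  [0,0,0.06,0,0.5],
])

```text
t: 10.5
eef_pos: [0.4397, -0.0407, 0.0867]
tool_rot: [-3.139, -0.001, 1.685]
wrist_force: [-1.1, -0.1, -0.5]
gripper_width: 0.0424
finger_force: 0.0
```

```bash
python3 -c "
from h import *
go(.4418,-.0412,.018,93.3)
S=snapshot('side')[150:290,280:400]; T=snapshot('top'); cv2.imwrite('pics/topA.png',T); T=T[120:240,320:420]
cv2.imwrite('pics/s5.png',np.hstack([cv2.resize(S,(420,490)),cv2.resize(T,(360,490))]))"
```

```text
at [ 0.4397 -0.0407  0.0867] yaw 96.56 q6 -0.33 t 10.5
row [-8.0000e-04  2.1000e-03  6.8700e-02  3.2635e+00]
```

View pics/s5.png

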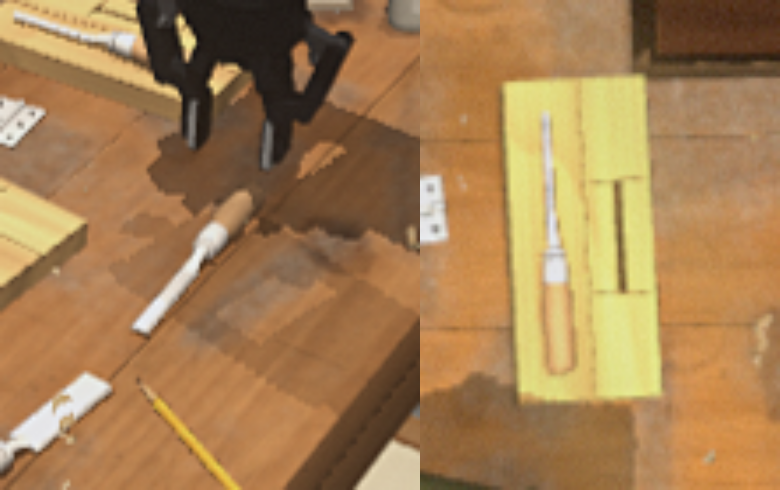

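The narrow chisel lies well centred and in line on its strip, with only parallax showing at the handle near (559,330). The gripper is above the middle chisel's handle. I'll correct the 2 mm and 3° and go down.

send_rows([
  [-0.001,0.002,0.01,3.2,0.5],
  [-0.001,0.002,0.04,3.2,0.5],
  [-0.001,0.002,0.06,3.2,0.5],
  [-0.001,0.002,0.066,3.2,0.5],
  [-0.001,0.002,0.068,3.2,0.5],
  [-0.001,0.002,0.068,3.2,0.5],
])

```text
t: 11.2
eef_pos: [0.4439, -0.0419, 0.0208]
tool_rot: [3.139, 0.001, 1.628]
wrist_force: [-1.5, -0.0, 0.3]
gripper_width: 0.0427
finger_force: 0.0
```

send_rows([
  [0,0,0,0,0.3],
  [0,0,0,0,0.15],
  [0,0,0,0,0.1],
  [0,0,0,0,0.1],
  [0,0,0,0,0.1],
  [0,0,0,0,0.1],
  [0,0,0,0,0.1],
  [0,0,0,0,0.1],
])

```text
t: 12.0
eef_pos: [0.4439, -0.0419, 0.0208]
tool_rot: [3.139, 0.001, 1.628]
wrist_force: [-0.8, -0.4, 6.8]
gripper_width: 0.0199
finger_force: 48.8
```

send_rows([
  [0,0,-0.01,0,0.1],
  [0,0,-0.03,0,0.1],
  [0,0,-0.06,0,0.1],
  [0,0,-0.09,0,0.1],
  [0,0,-0.1,0,0.1],
  [0,0,-0.1,0,0.1],
])

```text
t: 12.6
eef_pos: [0.4438, -0.0419, 0.1212]
tool_rot: [3.138, 0.001, 1.628]
wrist_force: [0.8, -0.5, -1.6]
gripper_width: 0.0196
finger_force: 49.1
```

```bash
python3 -c "
from h import *
c,a=clear('middle'); t=np.radians(a); g=.038
go(c[0]-g*np.cos(t),c[1]-g*np.sin(t),.12,a)
print(get_obs()['wrist_torque'])
S=snapshot('side')[80:260,230:430]
cv2.imwrite('pics/s6.png',cv2.resize(S,None,fx=3,fy=3))"
```

```text
at [ 0.4438 -0.0419  0.1212] yaw 93.26 q6 -0.27 t 12.6
row [3.090e-01 1.680e-01 1.200e-03 9.706e+01]
[-0.02450186 -0.01980771  0.03463579]
```

View pics/s6.png

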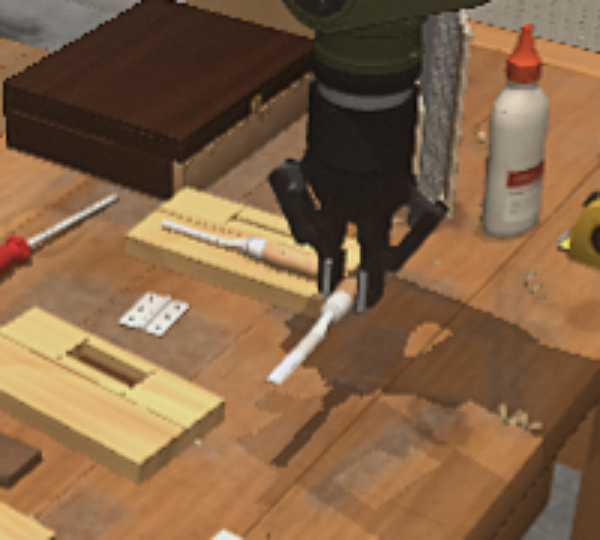

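The middle chisel is held level, with its blade tip at about (272,380) in the crop. I'll carry it to the left board, which has the 12 mm mortise.

```bash
python3 -c "
from h import *
print(ray('side',(230+272/3,80+380/3),.106), 'expect .437 .077')"
```

```text
[[0.43811725 0.07562813 0.106     ]] expect .437 .077
```

send_rows([
  [0.012,0.007,0,3.5,0.1],
  [0.035,0.019,0,10.5,0.1],
  [0.06,0.032,0,18,0.1],
  [0.084,0.046,0,25.5,0.1],
  [0.108,0.059,0,33,0.1],
  [0.132,0.072,0,40.5,0.1],
  [0.156,0.085,0,48,0.1],
  [0.18,0.098,0,55.5,0.1],
  [0.204,0.111,0,63,0.1],
  [0.228,0.124,0,70.5,0.1],
])

```text
t: 13.65
eef_pos: [0.5522, 0.1937, 0.1161]
tool_rot: [-3.141, 0.005, 0.392]
wrist_force: [0.3, 0.0, 0.3]
gripper_width: 0.0194
finger_force: 49.0
```

```bash
python3 -c "
from h import *
c,a=clear('middle'); t=np.radians(a); g=.038
go(c[0]-g*np.cos(t),c[1]-g*np.sin(t),.09,a)"
```

```text
at [0.5522 0.1937 0.1161] yaw 22.46 q6 1.42 t 13.65
row [ 7.01000e-02 -6.03000e-02  2.61000e-02  2.62553e+01]
```

send_rows([
  [0.02,-0.016,0,7,0.1],
  [0.04,-0.033,0,14,0.1],
  [0.058,-0.048,0,20,0.1],
  [0.067,-0.057,0.005,24,0.1],
  [0.07,-0.06,0.015,26.2,0.1],
  [0.07,-0.06,0.025,26.2,0.1],
  [0.07,-0.06,0.03,26.2,0.1],
  [0.07,-0.06,0.03,26.2,0.1],
  [0.07,-0.06,0.03,26.2,0.1],
])

```text
t: 14.55
eef_pos: [0.5946, 0.275, 0.0889]
tool_rot: [3.141, 0.001, -0.06]
wrist_force: [0.9, -0.1, -0.1]
gripper_width: 0.0198
finger_force: 49.0
```

```bash
python3 -c "
from h import *
c,a=clear('middle'); t=np.radians(a); g=.038
go(c[0]-g*np.cos(t),c[1]-g*np.sin(t),.043,a); z=get_obs()['eef_pos'][2]
im=snapshot('top'); hsv=cv2.cvtColor(im,cv2.COLOR_BGR2HSV); w=cv2.inRange(hsv,(0,0,170),(180,60,255)); m=w*0; m[120:175,172:212]=w[120:175,172:212]
ys,xs=np.nonzero(m);print(len(xs),xs.min(),xs.max(),ys.min(),ys.max()); P=ray('top',np.c_[xs,ys],z-.0208+.006)
print(rect(P),P.mean(0),'tip x',P[:,0].max(),'want',c+.081*np.array([np.cos(t),np.sin(t)]), 'mid wants y',c[1]+np.tan(t)*(P[:,0].mean()-c[0]))"
```

```text
at [0.5946 0.275  0.0889] yaw -3.45 q6 1.98 t 14.55
row [-0.0007 -0.0012  0.0459  0.3514]
119 175 180 140 168
(array([678.4, 270. ]), array([11. , 67.5]), np.float32(176.4)) [0.68261547 0.26927663 0.07405285] tip x 0.7120189963931667 want [0.71267994 0.26828345] mid wants y 0.27028032665731044
```

The blade is within 1 mm of where it should be. Lowering.

send_rows([
  [-0.001,-0.001,0.015,0.3,0.1],
  [-0.001,-0.001,0.03,0.3,0.1],
  [-0.001,-0.001,0.04,0.3,0.1],
  [-0.001,-0.001,0.044,0.3,0.1],
  [-0.001,-0.001,0.046,0.3,0.1],
  [-0.001,-0.001,0.047,0.3,0.1],
  [-0.001,-0.001,0.047,0.3,0.1],
])

```text
t: 15.3
eef_pos: [0.5942, 0.2766, 0.0427]
tool_rot: [-3.141, -0.001, -0.065]
wrist_force: [0.3, -0.4, -0.9]
gripper_width: 0.0198
finger_force: 49.0
```

send_rows([
  [0,0,0.001,0,0.1],
  [0,0,0.001,0,0.1],
])

```text
t: 15.5
eef_pos: [0.5941, 0.2766, 0.0417]
tool_rot: [-3.141, -0.001, -0.065]
wrist_force: [-0.4, -0.3, -0.7]
gripper_width: 0.0199
finger_force: 49.0
```

send_rows([
  [0,0,0.001,0,0.1],
  [0,0,0.001,0,0.1],
  [0,0,0.0015,0,0.1],
  [0,0,0.0015,0,0.1],
])

```text
t: 15.9
eef_pos: [0.5943, 0.2766, 0.0409]
tool_rot: [-3.141, -0.001, -0.065]
wrist_force: [-1.6, -1.0, 5.3]
gripper_width: 0.0201
finger_force: 49.5
```

Contact made. Releasing, then on to the wide chisel.

send_rows([
  [0,0,-0.0005,0,0.1],
  [0,0,-0.0005,0,0.24],
  [0,0,-0.0005,0,0.28],
  [0,0,-0.0005,0,0.35],
  [0,0,-0.0005,0,0.42],
  [0,0,-0.002,0,0.45],
  [0,0,-0.02,0,0.45],
  [0,0,-0.05,0,0.45],
  [0,0,-0.09,0,0.45],
  [0,0,-0.11,0,0.45],
])

```text
t: 16.9
eef_pos: [0.5958, 0.2772, 0.1557]
tool_rot: [-3.139, -0.006, -0.065]
wrist_force: [0.2, -0.1, -0.5]
gripper_width: 0.0384
finger_force: 0.0
```

```bash
python3 -c "
from h import *
t=np.radians(84.2); g=np.array([.4466,.2641])-.0155*np.array([np.cos(t),np.sin(t)]); print(g)
go(g[0],g[1],.14,84.2)"
```

```text
[0.44503363 0.24867935]
at [0.5958 0.2772 0.1557] yaw -3.74 q6 1.99 t 16.9
row [-1.48600e-01  3.83000e-02  1.57000e-02 -8.79423e+01]
```

send_rows([
  [-0.1485,0.038,0,-88,0.5],
  [-0.1485,0.038,0,-88,0.5],
  [-0.1485,0.038,0,-88,0.5],
  [-0.1485,0.038,0,-88,0.5],
  [-0.1485,0.038,0,-88,0.5],
  [-0.1485,0.038,0,-88,0.5],
  [-0.1485,0.038,0,-88,0.5],
  [-0.1485,0.038,0,-88,0.5],
  [-0.1485,0.038,0,-88,0.5],
  [-0.1485,0.038,0,-88,0.5],
])

```text
t: 17.9
eef_pos: [0.4436, 0.2485, 0.1515]
tool_rot: [3.14, -0.001, 1.441]
wrist_force: [-0.8, -0.2, -0.4]
gripper_width: 0.0428
finger_force: 0.0
```

send_rows([
  [0,0,0.01,0,0.5],
  [0,0,0.055,0,0.5],
  [0,0,0.07,0,0.5],
  [0,0,0.07,0,0.5],
  [0,0,0.07,0,0.5],
])

```text
t: 18.4
eef_pos: [0.4434, 0.2484, 0.0803]
tool_rot: [-3.142, 0.0, 1.434]
wrist_force: [-0.1, -0.7, 0.5]
gripper_width: 0.0426
finger_force: 0.0
```

```bash
python3 -c "
from h import *
go(.4450,.2487,.019,84.2)
S=snapshot('side')[190:340,130:330]; T=snapshot('top')[120:240,150:250]
cv2.imwrite('pics/s7.png',np.hstack([cv2.resize(S,(480,360)),cv2.resize(T,(300,360))]))"
```

```text
at [0.4434 0.2484 0.0803] yaw 82.14 q6 0.54 t 18.4
row [ 5.0000e-04  1.5000e-03  6.1300e-02 -2.0577e+00]
```

View pics/s7.png

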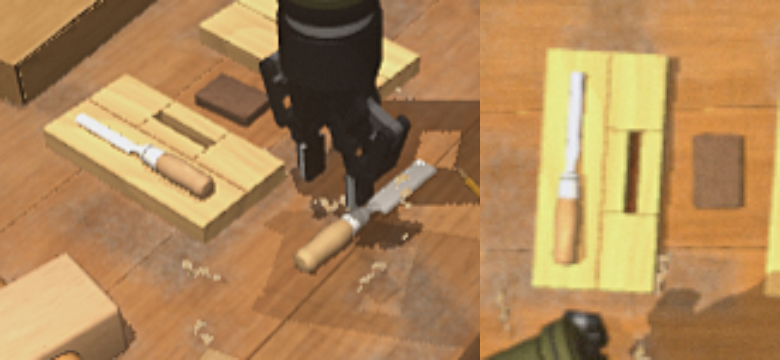

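The middle chisel lies centred on its strip, and the gripper is in line above the wide chisel's handle at about (325,240). Grasping now.

send_rows([
  [0.0005,0.0015,0.01,-2,0.5],
  [0.0005,0.0015,0.04,-2,0.5],
  [0.0005,0.0015,0.055,-2,0.5],
  [0.0005,0.0015,0.06,-2,0.5],
  [0.0005,0.0015,0.061,-2,0.5],
  [0.0005,0.0015,0.061,-2,0.5],
])

```text
t: 19.1
eef_pos: [0.4455, 0.2489, 0.0198]
tool_rot: [3.14, -0.001, 1.469]
wrist_force: [0.2, -0.1, 0.6]
gripper_width: 0.0427
finger_force: 0.0
```

send_rows([
  [0,0,0,0,0.3],
  [0,0,0,0,0.15],
  [0,0,0,0,0.1],
  [0,0,0,0,0.1],
  [0,0,0,0,0.1],
  [0,0,0,0,0.1],
  [0,0,0,0,0.1],
  [0,0,0,0,0.1],
])

```text
t: 19.9
eef_pos: [0.446, 0.249, 0.0201]
tool_rot: [3.139, -0.001, 1.47]
wrist_force: [0.3, -0.0, 6.2]
gripper_width: 0.0197
finger_force: 49.2
```

send_rows([
  [0,0,-0.01,0,0.1],
  [0,0,-0.03,0,0.1],
  [0,0,-0.06,0,0.1],
  [0,0,-0.09,0,0.1],
  [0,0,-0.1,0,0.1],
  [0,0,-0.1,0,0.1],
])

```text
t: 20.5
eef_pos: [0.4455, 0.2489, 0.1203]
tool_rot: [3.139, -0.002, 1.47]
wrist_force: [0.6, 0.0, -1.3]
gripper_width: 0.0198
finger_force: 49.1
```

```bash
python3 -c "
from h import *
c,a=clear('wide'); a+=180; t=np.radians(a); g=.038
go(c[0]+g*np.cos(t),c[1]+g*np.sin(t),.12,a)
S=snapshot('side')[170:320,130:330]
cv2.imwrite('pics/s8.png',cv2.resize(S,(600,450)))"
```

```text
at [0.4455 0.2489 0.1203] yaw 84.2 q6 0.51 t 20.5
row [-1.5220e-01  1.5270e-01  3.0000e-04 -9.0402e+01]
```

View pics/s8.png

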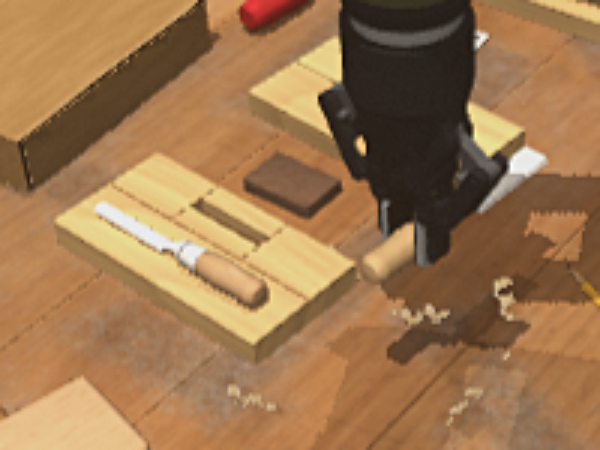

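The wide chisel is held, with its handle end at about (375,265). I'll carry it to the middle board, which has the 22 mm mortise.

send_rows([
  [-0.006,0.006,0,-3.5,0.1],
  [-0.018,0.018,0,-10.5,0.1],
  [-0.03,0.03,0,-17.5,0.1],
  [-0.042,0.042,0,-25,0.1],
  [-0.055,0.055,0,-32.5,0.1],
  [-0.068,0.068,0,-40,0.1],
  [-0.08,0.08,0,-47.5,0.1],
  [-0.093,0.093,0,-55,0.1],
  [-0.106,0.106,0,-62.5,0.1],
  [-0.118,0.118,0,-70,0.1],
])

```text
t: 21.55
eef_pos: [0.5489, 0.1184, 0.1157]
tool_rot: [-3.139, -0.004, 2.696]
wrist_force: [-0.1, 0.6, -1.8]
gripper_width: 0.0199
finger_force: 49.1
```

```bash
python3 -c "
from h import *
c,a=clear('wide'); a+=180; t=np.radians(a); g=.038
go(c[0]+g*np.cos(t),c[1]+g*np.sin(t),.09,a)"
```

```text
at [0.5489 0.1184 0.1157] yaw 154.5 q6 -1.01 t 21.55
row [-4.55000e-02 -1.85000e-02  2.57000e-02 -2.01028e+01]
```

send_rows([
  [-0.014,-0.005,0,-7,0.1],
  [-0.028,-0.011,0,-13,0.1],
  [-0.04,-0.016,0.005,-18,0.1],
  [-0.045,-0.018,0.015,-20.3,0.1],
  [-0.0455,-0.0185,0.025,-20.3,0.1],
  [-0.0455,-0.0185,0.03,-20.3,0.1],
  [-0.0455,-0.0185,0.03,-20.3,0.1],
  [-0.0455,-0.0185,0.03,-20.3,0.1],
])

```text
t: 22.35
eef_pos: [0.5827, 0.0831, 0.0883]
tool_rot: [-3.142, -0.001, 3.046]
wrist_force: [-0.2, -0.1, -1.4]
gripper_width: 0.0197
finger_force: 49.1
```

```bash
python3 -c "
from h import *
c,a=clear('wide'); t=np.radians(a); g=-.038
go(c[0]+g*np.cos(t),c[1]+g*np.sin(t),.043,a+180); z=get_obs()['eef_pos'][2]
im=snapshot('top'); hsv=cv2.cvtColor(im,cv2.COLOR_BGR2HSV); w=cv2.inRange(hsv,(0,0,170),(180,60,255)); m=w*0; m[120:185,243:292]=w[120:185,243:292]
ys,xs=np.nonzero(m);print(len(xs),xs.min(),xs.max(),ys.min(),ys.max()); P=ray('top',np.c_[xs,ys],z-.020+.006)
print(rect(P),P.mean(0),'tip x',P[:,0].max(),'want',c+.081*np.array([np.cos(t),np.sin(t)]), 'mid wants y',c[1]+np.tan(t)*(P[:,0].mean()-c[0]))"
```

```text
at [0.5827 0.0831 0.0883] yaw 174.51 q6 -1.42 t 22.35
row [ 0.0005 -0.0011  0.0453 -0.0928]
122 255 264 143 156
(array([685.8,  73.6]), array([21.6, 31.5]), np.float32(179.0)) [0.68607551 0.07320876 0.07427643] tip x 0.7016906343940174 want [0.7005109  0.07087959] mid wants y 0.07224413633078104
```

Within 1 mm. Lowering.

send_rows([
  [0.0005,-0.001,0.015,0,0.1],
  [0.0005,-0.001,0.03,0,0.1],
  [0.0005,-0.001,0.04,0,0.1],
  [0.0005,-0.001,0.044,0,0.1],
  [0.0005,-0.001,0.046,0,0.1],
  [0.0005,-0.001,0.047,0,0.1],
  [0.0005,-0.001,0.047,0,0.1],
])

```text
t: 23.1
eef_pos: [0.5829, 0.0818, 0.0422]
tool_rot: [3.141, 0.001, 3.046]
wrist_force: [-0.4, 0.2, -0.1]
gripper_width: 0.0195
finger_force: 49.1
```

send_rows([
  [0,0,0.001,0,0.1],
  [0,0,0.001,0,0.1],
])

```text
t: 23.3
eef_pos: [0.5828, 0.0819, 0.0412]
tool_rot: [3.141, 0.001, 3.046]
wrist_force: [0.1, -0.1, -1.8]
gripper_width: 0.0199
finger_force: 49.1
```

send_rows([
  [0,0,0.001,0,0.1],
  [0,0,0.001,0,0.1],
  [0,0,0.0015,0,0.1],
  [0,0,0.0015,0,0.1],
])

```text
t: 23.7
eef_pos: [0.5829, 0.0819, 0.0402]
tool_rot: [3.142, 0.001, 3.046]
wrist_force: [-2.3, -0.0, 4.8]
gripper_width: 0.0197
finger_force: 49.6
```

send_rows([
  [0,0,-0.0005,0,0.1],
  [0,0,-0.0005,0,0.24],
  [0,0,-0.0005,0,0.28],
  [0,0,-0.0005,0,0.35],
  [0,0,-0.0005,0,0.42],
  [0,0,-0.002,0,0.45],
  [0,0,-0.02,0,0.45],
  [0,0,-0.05,0,0.45],
  [0,0,-0.09,0,0.45],
  [0,0,-0.13,0,0.45],
])

```text
t: 24.7
eef_pos: [0.582, 0.0818, 0.1701]
tool_rot: [-3.141, -0.001, 3.046]
wrist_force: [0.5, -0.1, 0.7]
gripper_width: 0.0382
finger_force: 0.0
```

send_rows([
  [0.04,0,-0.03,0,0.45],
  [0.08,0,-0.06,0,0.45],
  [0.12,0,-0.06,0,0.45],
  [0.16,0,-0.06,0,0.45],
  [0.2,0,-0.06,0,0.45],
  [0.2,0,-0.06,0,0.45],
  [0.2,0,-0.06,0,0.45],
])

```text
t: 25.4
eef_pos: [0.3832, 0.1011, 0.2297]
tool_rot: [3.141, 0.002, 3.046]
wrist_force: [-0.0, 0.7, 0.6]
gripper_width: 0.0383
finger_force: 0.0
```

```bash
python3 -c "
from h import *
T=snapshot('top'); cv2.imwrite('pics/topF.png',T)
cv2.imwrite('pics/s9.png',cv2.resize(T[130:230,160:395],(790,336),interpolation=cv2.INTER_CUBIC))"
```

```text
(no output)
```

View pics/s9.png

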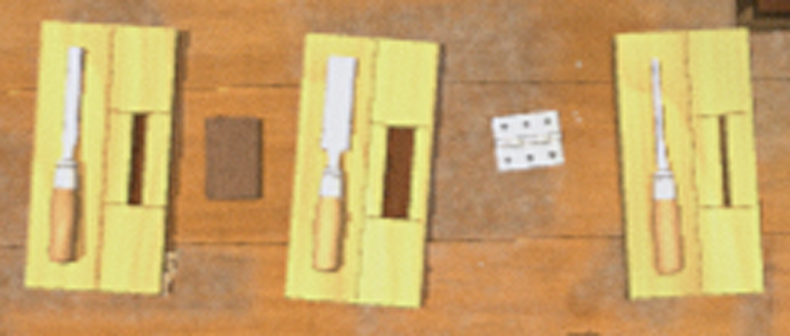

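The final top view shows all three chisels centred and in line on their matching strips, with handles at about (63,225), (327,230) and (667,235). The arm is clear of everything, so I'm handing in.

```bash
python3 -c "
from station import *
print(sign_off())"
```

```text
the job is handed in; nothing more can be done
None
```

All three chisels are on their matching boards, centred by eye in the last top picture and in line on the clear strips; the job is handed in at about 25 s, and no verdict was returned.

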